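Clear the spice board, run the stick along its seam and put the stick back

TASK

Clear the spice tins off the bamboo board, putting each one into the tray that matches its lid colour (side by side on the tray's floor, upright or, if it was knocked over, on its side). Then take the cypress stick from its sloped rest and draw its tip slowly (about 2 to 3 cm a second), down in the seam, along the seam between the planks from the end with the copper studs all the way to the other end, as if to scrape it clean. Finally lay the stick back in both forks of its rest as it was, tip at the low end by the stop, and leave the porcelain bowl and the brass grinder where they stand.

Things in the scene. Friction and masses are not known exactly. Their poses are not given: they have to be found in the camera images.
- board: Fixed bamboo board, 340 x 186 mm, top 14 mm above the counter. Between its two planks runs an open, dark-bottomed seam along its x axis at y = 0: 12 mm wide, 6 mm deep (floor 8 mm above the counter), 250 mm long with closed ends. Two reddish copper studs (18 mm, flat) flank the seam at its +x end, the starting end. Origin: centre of the underside, z up.
- seam_start (a point): Point on the seam's centre line, level with the board's top, 100 mm from the middle, at the end with the copper studs.
- seam_end (a point): Point on the seam's centre line, level with the board's top, 100 mm from the middle, at the other end.
- rest: Fixed bamboo rest, base 210 x 44 mm, with two forks (26 mm openings, 14 mm long, cheeks 10 mm above the stick's axis) 70 mm up and 30 mm down the slope from the stick's middle, which lies 68 mm above the origin. Seated, the stick slopes 0.5 rad down to the rest's +x, where a stop block stands; between the forks its sides are free for fingers. Origin: centre of underside, z up.
- rest_tip (a point): Where the end of the stick's tip belongs when the stick is seated in the rest (1 mm short of the stop block).
- rest_tail (a point): Where the middle of the stick's rear end face belongs when the stick is seated.
- stick: Loose cypress stick, 200 mm, about 60 g. x runs rear to tip; origin halfway, on the axis. -100 to +40 mm: handle 18 x 18 mm square (faces square to its y, z); +40 to +100 mm: thin tip, 7 mm diameter, round end. Balance point 26 mm behind the origin. Starts in the rest sloping 0.5 rad down to the tip; gripped from above it keeps that slope, which suits the seam if turned in line with it.
- stick_tip (a point): The very end of the stick's tip, on its axis.
- stick_tail (a point): Middle of the stick's rear end face.
- suribachi: Loose white porcelain suribachi bowl with combed grooves, 136 mm across, 58 mm high. Bystander. Origin: centre of underside.
- grinder: Loose brass nutmeg grinder shaped like a bell, 64 mm across, 78 mm high. Bystander. Origin: centre of underside.
- red_tray: Fixed shallow red tray, 200 x 85 mm (long side along its x), 16 mm high, walls and floor 4 to 5 mm. Room for three tins in a row along x, for instance at x = -60, 0 and +60 mm. Origin: centre of the underside, z up.
- yellow_tray: Fixed shallow yellow tray, 200 x 85 mm (long side along its x), 16 mm high, walls and floor 4 to 5 mm. Room for three tins in a row along x, for instance at x = -60, 0 and +60 mm. Origin: centre of the underside, z up.
- red_tin0: Loose small square matte black spice tin with a red lid, 40 x 40 mm, 44 mm high, about 90 g; may be absent. Starts on the board. Origin: centre of the underside, z up, x and y square to its sides.
- red_tin1: Loose small square matte black spice tin with a red lid, 40 x 40 mm, 44 mm high, about 90 g; may be absent. Starts on the board. Origin: centre of the underside, z up, x and y square to its sides.
- red_tin2: Loose small square matte black spice tin with a red lid, 40 x 40 mm, 44 mm high, about 90 g; may be absent. Starts on the board. Origin: centre of the underside, z up, x and y square to its sides.
- yellow_tin0: Loose small square matte black spice tin with a yellow lid, 40 x 40 mm, 44 mm high, about 90 g; may be absent. Starts on the board. Origin: centre of the underside, z up, x and y square to its sides.
- yellow_tin1: Loose small square matte black spice tin with a yellow lid, 40 x 40 mm, 44 mm high, about 90 g; may be absent. Starts on the board. Origin: centre of the underside, z up, x and y square to its sides.
- yellow_tin2: Loose small square matte black spice tin with a yellow lid, 40 x 40 mm, 44 mm high, about 90 g; may be absent. Starts on the board. Origin: centre of the underside, z up, x and y square to its sides.

How it is judged:
By the outcome, as a careful person would: the job done as asked, in the order asked, and still so for the second after the job is handed in, with the robot touching nothing.
Of red_tin0, red_tin1, red_tin2, yellow_tin0, yellow_tin1, yellow_tin2 only 4 to 6 are there at a start; the rules pass over those that are not, and their reading is None.
At some moment in a run one of red_tin0, red_tin1, red_tin2, yellow_tin0, yellow_tin1, yellow_tin2 may be knocked a few centimetres aside while the robot is not near it.
It also fails if it takes over 210 s, if anything falls off the work surface, if the arm or the gripper's body presses on something with over 40 N, if the wrist force passes 120 N, or if a joint passes its speed limit or range.

ROBOT

A 7-joint arm with a two-finger parallel gripper is mounted at the origin on the work surface. World frame = base frame: x ahead of the robot, y to its left, z up, the work surface at z = 0. Lengths are in m, angles in degrees, forces in N, time in s.
With the tool pointing down it reaches from about 0.425 to 0.875 m from the base axis. Payload 9.9 kg.
Tool frame: the origin (TCP) lies midway between the tips of the shut fingers; the grasp point (between the pads) lies 19 mm behind it; z points along the fingers, y is the line along which they close (so a half turn about z gives the same grasp; the last joint's range is limited). The gripper opens to 85 mm and grips with 20 to 120 N. Pads are 22 mm wide; open, the fingers measure 114 mm over their backs; the gripper's body (76 mm by 85 mm) begins 54 mm behind the grasp point. The pads swing forward as they close: fully open they stand 13 mm farther back than shut.
Start: joints at [58.797, 32.985, 1.427, 82.34, -0.859, 64.687, -3.237], TCP at [0.3, -0.605, 0.231] pointing down, gripper open.
Joint ranges: [-157.87, 157.87], [-19.46, 123.44], [-87.15, 90], [11.01, 140.99], [-62.26, 242.26], [9.8, 113.94], [-161.44, 161.44]. Speed limits (degrees/s): [127.2, 127.2, 172.46, 172.46, 180, 180, 180].

INTERFACE

Orientations are given as [roll, pitch, yaw] about the fixed x, y, z axes, in that order (R = Rz(yaw) Ry(pitch) Rx(roll)).
In Python, from station import robot gives the robot as it stands. The module is installed in compiled form; this text tells all that it offers. Calls block until the motion is done:
- robot.movep(position, orientation): joint-space move of the TCP to a pose.
- robot.line_to(position, frame=None, speed=0.15, stop_force=None): straight line of the TCP; frame=None keeps the orientation; speed is the mean speed in m/s. With stop_force (N) it stops when the force on the tool has changed by that much, and returns True; else False.
- robot.move_joints(angles): joint-space move.
- robot.move_gripper(opening): finger opening in m; the grip force is fixed at half the most; returns when the fingers have stopped.
- robot.pause(seconds).
- robot.solve_ik(position, orientation): joint angles nearest the present ones, or None.
- robot.get_obs(): the state.
- robot.capture(name): name is "side" or "top" or "wrist"; returns the picture (384x512x3 uint8, blue, green, red); there is no depth.
- robot.get_calibration(name): a dict with "camera_matrix" (3x3 intrinsics, pixels), "T" (4x4, takes a point from camera to world coordinates); the wrist camera has in their place "hand_eye" (4x4, takes a point from camera to tool coordinates, whose origin is the TCP and whose axes are the flange's). Camera axes: x right, y up, looking along -z (the intrinsics and any distortion apply to the point x, -y, -z); pixel columns grow to the right and rows downward; lengths in m; the calibration is good to about 2 mm. A picture is of the moment at which its call begins: read the wrist's pose just before it. get_calibration takes no time and is no camera call.
A pose or a line that the arm cannot do raises robot.PlanningError and nothing moves.
- robot.finish_job(): hands the job in; it is judged then, once.
Trained networks look in the newest picture that a camera, given by its name, has taken for a name from the list of things; names that differ only in an ending like _2 or _b are one class to them, and where a whole thing is asked for, a point or a joint stands for the part that bears it (a point fixed in the world has none). Each returns a list of dicts, best first, with "score" (0 to 1); they miss things now and then, are a little off and sometimes report something else, mostly with a low value. They report only what shows in the picture. A call takes as long as a camera call.
- robot.boxes_of(name, camera): "box" ([left, top, width, height] in pixels, round what is visible of it).
The state is a dict: "clock": time; "joint_pos": joint angles; "qd": joint speeds; "joint_torque": joint torques, N m; "eef_pos": TCP position; "tcp_rot": TCP orientation; "ft_force": force on the tool from outside, world axes, zero at the start; "wrist_torque": the same for the moment, N m; "finger_gap": finger opening in m; "gripper_force": force on a finger pad.
Only numpy, scipy, OpenCV 4.12 (cv2) and the standard library are available. Lean on these libraries where they do the work, as an engineer would, in place of code of your own. Each camera call takes 0.05 s, during which the arm holds its last target. There are 200 camera calls.

## Working session

There is one attempt and no reset: what is moved stays moved. The work goes in short steps, each a Python script; the robot and the scene stay as the last script left them, time stands still between calls to the robot, and variables do not carry over. Pictures are saved under pics/ and viewed, at most 14 in all, crops included, and the job is handed in when it is done.

```bash
ls; mkdir -p pics
python3 - <<'E'
from station import robot
import cv2,numpy as np
np.set_printoptions(precision=4,suppress=True)
for c in("side","top","wrist"):
    im=robot.capture(c); cv2.imwrite(f"pics/{c}0.png",im); cal=robot.get_calibration(c); print(c,cal)
    for n in("board","rest","stick","suribachi","grinder","red_tray","yellow_tray","red_tin0","yellow_tin0"):
        print(n,[(b["box"],round(b["score"],2)) for b in robot.boxes_of(n,c)][:6])
o=robot.get_obs();print(o)
E
```

```text
pics
side {'camera_matrix': array([[445.5475,   0.    , 256.3412],
       [  0.    , 445.5475, 192.8888],
       [  0.    ,   0.    ,   1.    ]]), 'T': array([[ 0.9631,  0.1843, -0.1964,  0.4053],
       [-0.2691,  0.6849, -0.6771, -0.6641],
       [ 0.0097,  0.7049,  0.7092,  0.7917],
       [ 0.    ,  0.    ,  0.    ,  1.    ]])}
board [([155.6, 173.3, 121.4, 137.4], 0.8)]
rest [([282.1, 184.2, 34.3, 68.4], 0.72), ([220.3, 205.9, 18.3, 25.8], 0.58)]
stick [([290.6, 190.3, 21.0, 30.9], 0.71)]
suribachi [([255.1, 108.0, 47.9, 38.3], 0.92)]
grinder [([332.5, 277.6, 28.2, 37.8], 0.89), ([289.2, 189.3, 22.0, 28.5], 0.23)]
red_tray [([197.2, 320.4, 116.4, 63.6], 0.67)]
yellow_tray [([163.4, 129.8, 74.7, 36.5], 0.67), ([284.2, 184.2, 33.5, 71.5], 0.38), ([216.4, 202.8, 22.9, 30.6], 0.16)]
red_tin0 [([228.1, 234.3, 25.6, 33.0], 0.77), ([208.1, 182.6, 19.0, 23.8], 0.76), ([218.5, 204.0, 20.7, 23.8], 0.6)]
yellow_tin0 [([174.6, 191.0, 18.9, 21.8], 0.8), ([190.0, 243.7, 27.2, 30.9], 0.79), ([180.4, 213.5, 19.5, 23.4], 0.6)]
top {'camera_matrix': array([[358.8411,   0.    , 257.5375],
       [
[... 1198 characters left out ...]
4, -0.1419],
       [ 0.    ,  0.    ,  0.    ,  1.    ]])}
board []
rest []
stick []
suribachi []
grinder []
red_tray []
yellow_tray []
red_tin0 []
yellow_tin0 []
{'clock': 1.5, 'joint_pos': array([58.7977, 32.9835,  1.4277, 82.341 , -0.8595, 64.6871, -3.2377]), 'qd': array([ 0.0093,  0.0194,  0.0824, -0.0627, -0.0048, -0.0247, -0.0798]), 'joint_torque': array([ -0.0003, -76.5482,   2.2485, -28.6283,   0.0153,   0.0031,
         0.    ]), 'eef_pos': array([ 0.3001, -0.6046,  0.2313]), 'tcp_rot': array([-179.999 ,    0.0003,   26.3995]), 'ft_force': array([-0.6516,  0.8183, -0.0063]), 'wrist_torque': array([ 0.0441, -0.003 ,  0.0405]), 'gripper_force': 0.0, 'finger_gap': 0.08531416118153845}
```

Run:
```python
import cv2
t=cv2.imread("pics/top0.png")[100:280,110:390]; cv2.imwrite("pics/t1.png",cv2.resize(t,(784,504),interpolation=cv2.INTER_CUBIC))
t=cv2.imread("pics/side0.png")[90:384,130:400]; cv2.imwrite("pics/s1.png",cv2.resize(t,(540,588),interpolation=cv2.INTER_CUBIC))
```

```text
(no output)
```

View pics/t1.png

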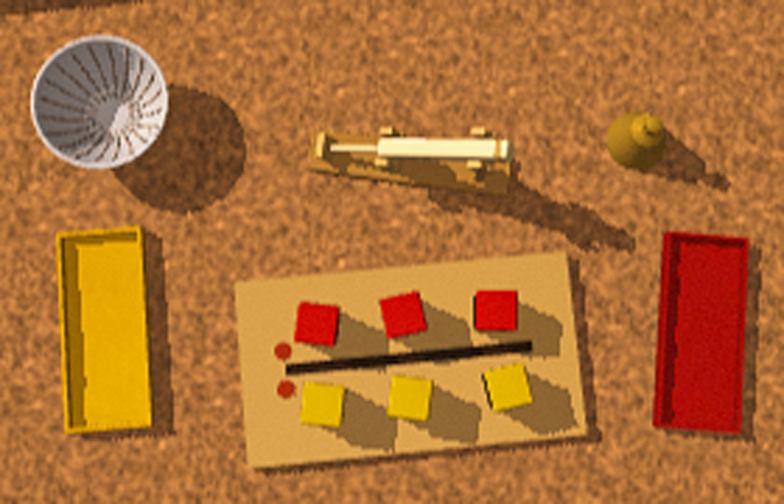

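View pics/s1.png

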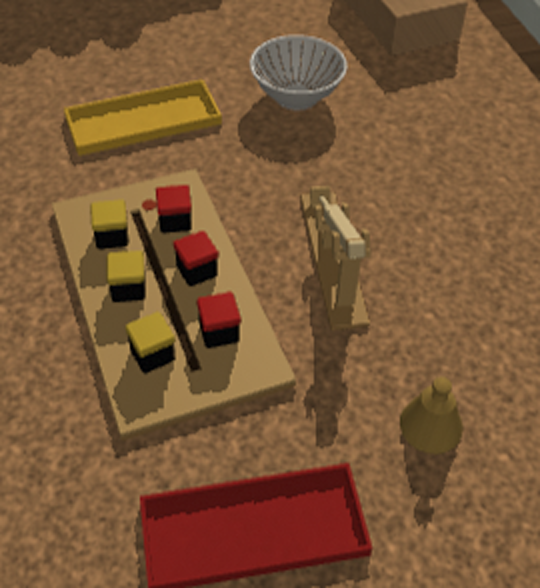

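Six upright tins (three red-lidded, three yellow) stand on the board. In the full top picture the studs are at about (211,225) and (212,238), and the seam runs from about (213,232) to (299,223). The rest's stop is at the left, near (224,154), the yellow tray is on the left and the red tray on the right. Next I'll take wrist views from above to measure things more precisely.

```bash
cat > h.py <<'E'
from station import robot
import cv2,numpy as np
from scipy.spatial.transform import Rotation as Ro
np.set_printoptions(precision=4,suppress=True)
def tcp(o):
    T=np.eye(4);T[:3,:3]=Ro.from_euler("xyz",o["tcp_rot"],degrees=True).as_matrix();T[:3,3]=o["eef_pos"];return T
def snap(c,save=None):
    """picture, K, camera->world"""
    cal=robot.get_calibration(c)
    T=tcp(robot.get_obs())@cal["hand_eye"] if c=="wrist" else cal["T"]
    im=robot.capture(c)
    if save: cv2.imwrite(f"pics/{save}.png",im)
    return im,cal["camera_matrix"],T
def ray(uv,K,T):
    uv=np.atleast_2d(uv).astype(float)
    d=np.c_[(uv[:,0]-K[0,2])/K[0,0],-(uv[:,1]-K[1,2])/K[1,1],-np.ones(len(uv))]@T[:3,:3].T
    return T[:3,3],d
def on_plane(uv,K,T,z):
    o,d=ray(uv,K,T); return o+d*((z-o[2])/d[:,2])[:,None]
def proj(P,K,T):
    p=(np.atleast_2d(P)-T[:3,3])@T[:3,:3]
    return np.c_[K[0,0]*p[:,0]/-p[:,2]+K[0,2],-K[1,1]*p[:,1]/-p[:,2]+K[1,2]]
def tri(obs):
    """obs: list of (uv,K,T) -> nearest point to rays, rms residual"""
    A=[];b=[]
    for uv,K,T in obs:
        o,d=ray(uv,K,T);d=d[0]/np.linalg.norm(d[0]);M=np.eye(3)-np.outer(d,d);A.append(M);b.append(M@o)
    A=np.vstack(A);b=np.concatenate(b);x=np.linalg.lstsq(A,b,rcond=None)[0]
    return x,np.sqrt(np.mean((A@x-b)**2))
def mask(im,col):
    h=cv2.cvtColor(im,cv2.COLOR_BGR2HSV)
    if col=="red": return cv2.inRange(h,(0,200,100),(5,255,255))|cv2.inRange(h,(175,200,100),(180,255,255))
    return cv2.inRange(h,(22,180,120),(32,255,255))
def blobs(im,col,amin,amax):
    cs,_=cv2.findContours(mask(im,col),cv2.RETR_EXTERNAL,cv2.CHAIN_APPROX_NONE)
    return [c[:,0,:] for c in cs if amin<cv2.contourArea(c)<amax]
def lids(K,T,im,col,z=0.058,size=(0.032,0.052)):
    """(centre xy, yaw mod 90, sides, pixel centre) of the lid squares seen, supposing lid height z"""
    out=[]
    for c in blobs(im,col,60,20000):
        P=on_plane(c,K,T,z)[:,:2]; (x,y),(w,h),a=cv2.minAreaRect((P*1000).astype(np.float32))
        if size[0]*1000<min(w,h) and max(w,h)<size[1]*1000:
            out.append((np.array([x,y])/1000,(a+45)%90-45,(w,h),proj([x/1000,y/1000,z],K,T)[0]))
    return out
E
python3 - <<'E'
from h import *
for i,(p,yaw) in enumerate([((0.5,-0.02,0.36),0),((0.62,-0.02,0.36),0)]):
    robot.movep(p,[180,0,yaw]); robot.pause(0.3)
    im,K,T=snap("wrist",f"w{i}"); print(robot.get_obs()["joint_pos"],robot.get_obs()["clock"])
    for col in("red","yellow"):
        for l in lids(K,T,im,col): print(col,*l)
    for n in("board","rest","stick","red_tray","yellow_tray","suribachi","grinder"):
        print(n,[(b["box"],round(b["score"],2)) for b in robot.boxes_of(n,"wrist")][:3])
im,K,T=snap("top")
for col in("red","yellow"):
    for l in lids(K,T,im,col): print("top",col,*l)
E
```

```text
[  6.3997  12.6365 -12.1145  95.0926   2.7584  72.5723 -96.2795] 4.1
board [([133.8, 71.8, 229.3, 141.2], 0.78)]
rest [([176.5, 0.0, 153.7, 32.7], 0.68)]
stick [([132.0, 75.2, 232.9, 136.7], 0.51)]
red_tray [([401.8, 60.9, 94.0, 134.7], 0.77)]
yellow_tray [([1.3, 50.4, 92.8, 139.3], 0.88)]
suribachi [([0.0, 0.0, 22.1, 7.4], 0.5), ([236.1, 160.3, 28.0, 33.2], 0.16)]
grinder [([405.6, 0.0, 35.6, 9.4], 0.62), ([176.5, 0.0, 154.8, 29.0], 0.54)]
[  4.7653  23.8696 -11.7008  78.3064   4.8228  78.2554 -96.9407] 5.35
board [([139.2, 155.0, 214.8, 117.7], 0.62)]
rest [([182.7, 65.1, 140.1, 52.4], 0.63), ([291.8, 180.7, 33.7, 33.6], 0.41)]
stick [([197.8, 83.3, 133.6, 30.9], 0.55)]
red_tray [([390.4, 138.5, 87.7, 123.6], 0.77)]
yellow_tray [([22.2, 133.1, 86.0, 123.6], 0.88)]
suribachi [([0.0, 0.0, 70.9, 101.6], 0.63), ([183.2, 63.8, 143.8, 55.3], 0.6)]
grinder [([390.5, 51.8, 56.0, 47.7], 0.96)]
top red [0.5225 0.0759] -7.43536376953125 (38.58680725097656, 37.538482666015625) [222.6366 215.3551]
top yellow [0.446  0.0708] -7.173606872558594 (39.221351623535156, 40.10044860839844) [224.6417 243.8838]
```

Run:
```python
import cv2
i=cv2.imread("pics/w1.png");h=cv2.cvtColor(i,cv2.COLOR_BGR2HSV)
from h import *
for u,v in [(183,185),(305,200),(430,200),(65,190)]: print(h[v,u],i[v,u])
cv2.imwrite("pics/w1b.png",cv2.resize(i,(800,600),interpolation=cv2.INTER_CUBIC))
for c in ("red","yellow"):
    m=mask(i,c); print(c,[(cv2.boundingRect(b)) for b in blobs(i,c,20,1e6)])
```

```text
[ 17 123 226] [117 178 226]
[  2 188 213] [ 56  66 213]
[  2 186 178] [ 48  55 178]
[ 21 165 237] [ 84 192 237]
red []
yellow []
```

View pics/w1b.png

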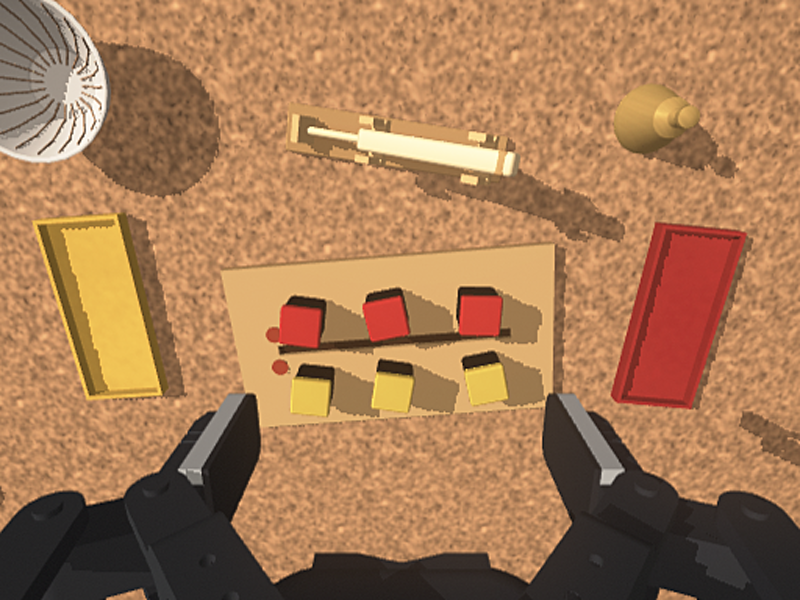

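The wrist picture is brighter than the top one. It shows the same six tins, with red lids at about (301,325), (386,315) and (480,313) and yellow lids at about (312,390), (393,390) and (486,380) in the 800x600 view. The studs are at (275,335) and (280,367), and the stick's tip points at the stop at (310,130). I'll loosen the colour thresholds and remeasure.

```bash
python3 - <<'E'
s=open("h.py").read()
a=s.index("def mask");b=s.index("def blobs")
s=s[:a]+'''def mask(im,col):
    h=cv2.cvtColor(im,cv2.COLOR_BGR2HSV)
    if col=="red": m=cv2.inRange(h,(0,165,80),(6,255,255))|cv2.inRange(h,(175,165,80),(180,255,255))
    else: m=cv2.inRange(h,(20,140,110),(33,255,255))
    return cv2.morphologyEx(m,cv2.MORPH_OPEN,np.ones((3,3),np.uint8))
'''+s[b:]
open("h.py","w").write(s)
E
python3 - <<'E'
from h import *
im,K,T=snap("wrist"); V=[("wrist",im,K,T),("top",)+snap("top"),("side",)+snap("side")]
for n,im,K,T in V:
    print(n)
    for col in("red","yellow"):
        for l in lids(K,T,im,col): print(col,*l)
        for c in blobs(im,col,800,20000):
            P=on_plane(c,K,T,0.016)[:,:2]
            print("  big",col,cv2.minAreaRect((P*1000).astype(np.float32)))
E
```

```text
wrist
red [0.5248 0.0815] -7.555938720703125 (50.69815444946289, 42.35878372192383) [188.2052 208.4548]
red [ 0.5318 -0.0065] 12.005049705505371 (41.55203628540039, 39.477874755859375) [246.765  204.1464]
red [ 0.535  -0.0967] 0.05385405570268631 (41.405601501464844, 39.87473678588867) [307.1512 202.1801]
  big red ((513.2617797851562, -307.73699951171875), (93.22502136230469, 200.27914428710938), 84.4930191040039)
yellow [0.4479 0.0706] -5.423851013183594 (39.495723724365234, 42.10727310180664) [198.3934 253.8129]
yellow [ 0.4529 -0.0126] -8.186988830566406 (39.31256866455078, 42.13592529296875) [251.0371 251.0382]
yellow [ 0.4618 -0.1066] 12.65406608581543 (42.48579406738281, 39.34383010864258) [311.082  246.0224]
  big yellow ((522.7341918945312, 280.2149658203125), (178.18751525878906, 58.88068389892578), 4.034378528594971)
top
red [0.5225 0.0759] -7.071136474609375 (38.5975341796875, 37.85283279418945) [222.6513 215.3328]
  big yellow ((481.9851379394531, 78.12236785888672), (180.84197998046875, 151.56094360351562), 4.676746368408203)
  big yellow ((523.2981567382812, 289.894317
[... 208 characters left out ...]
9387207031 (40.001121520996094, 43.5928840637207) [227.1813 214.018 ]
red [0.5208 0.072 ] -11.243072509765625 (43.22545623779297, 37.72735595703125) [216.0994 189.3539]
  big red ((510.2801208496094, -324.0278625488281), (64.12025451660156, 199.89016723632812), 84.49066925048828)
yellow [ 0.4586 -0.108 ] 12.802240371704102 (39.58381271362305, 40.69483184814453) [204.56   254.9822]
yellow [ 0.4503 -0.0151] -9.091201782226562 (45.68400573730469, 37.27322006225586) [192.6374 222.5009]
yellow [0.4443 0.0686] -5.406181335449219 (45.876678466796875, 40.47260665893555) [183.7686 196.4406]
  big yellow ((516.606689453125, 275.8789367675781), (187.0666046142578, 59.38711166381836), 4.067452907562256)
```

```bash
cat >> h.py <<'E'
TR={"red":None,"yellow":None}
def look_lid(col,xy,z=0.058,tol=0.02):
    robot.movep([xy[0],xy[1],0.2],[180,0,0]);robot.pause(0.15)
    im,K,T=snap("wrist")
    L=[l for l in lids(K,T,im,col,z) if np.linalg.norm(l[0]-xy)<tol]
    return min(L,key=lambda l:np.linalg.norm(l[0]-xy)) if L else None
def pick(col,xy,base=0.014,tol=0.02):
    l=look_lid(col,xy,base+0.044,tol)
    if l is None: print("not found",col,xy);return False
    p,a=l[0],l[1]; print(col,"tin at",p,round(a,1),np.round(l[2],1))
    robot.move_gripper(0.066)
    robot.movep([*p,0.11],[180,0,a])
    if robot.line_to([*p,base+0.012],stop_force=8): print("touch!",robot.get_obs()["eef_pos"]);return False
    robot.move_gripper(0.0); o=robot.get_obs(); print("gap",o["finger_gap"],o["gripper_force"])
    robot.line_to([*p,0.15]); 
    return robot.get_obs()["finger_gap"]>0.03
def place(col,slot):
    x,y,yaw=TR[col]; c,s=np.cos(np.radians(yaw)),np.sin(np.radians(yaw))
    q=np.array([x+c*slot,y+s*slot])
    robot.movep([*q,0.15],[180,0,yaw]); robot.line_to([*q,0.05])
    hit=robot.line_to([*q,0.013],speed=0.05,stop_force=4); print("placed",q,hit,robot.get_obs()["eef_pos"][2])
    robot.move_gripper(0.06); robot.line_to([*q,0.15]); print("t",robot.get_obs()["clock"])
E
python3 - <<'E'
from h import *
# tray fit: hand-read rim corners (top) and (w1, 800x600 view), outer rim at z=.016
V={}
cal=robot.get_calibration("top");K,T=cal["camera_matrix"],cal["T"]
d={"red":[(664,232),(748,238),(742,433),(655,428)],"yellow":[(57,233),(143,228),(152,428),(66,433)],"board":[(235,282),(566,252),(586,435),(250,467)]}
for n,c in d.items():
    P=on_plane(np.array(c)/2.8+[110,100],K,T,0.014 if n=="board" else 0.016)[:,:2]
    print("top",n,P.mean(0),cv2.minAreaRect((P*1000).astype(np.float32)))
K,hh=robot.get_calibration("wrist")["camera_matrix"],robot.get_calibration("wrist")["hand_eye"]
T=tcp(robot.get_obs())@hh
d={"red":[(657,223),(746,233),(694,408),(612,400)],"yellow":[(35,222),(120,214),(163,396),(88,400)],"board":[(221,270),(555,243),(553,403),(262,428)]}
for n,c in d.items():
    P=on_plane((np.array(c)+.5)*.64-.5,K,T,0.014 if n=="board" else 0.016)[:,:2]
    print("wr",n,P.mean(0),cv2.minAreaRect((P*1000).astype(np.float32)))
E
```

```text
top red [ 0.5107 -0.3141] ((510.5391540527344, -313.8457946777344), (88.23321533203125, 199.75491333007812), 85.1479263305664)
top yellow [0.521  0.2894] ((520.8379516601562, 289.82989501953125), (201.79153442382812, 86.32349395751953), 3.4956579208374023)
top board [ 0.4883 -0.0164] ((488.0506896972656, -16.2633056640625), (185.83712768554688, 338.708984375), 4.550660610198975)
wr red [ 0.5139 -0.3094] ((513.8094482421875, -310.23046875), (93.35845947265625, 199.51312255859375), 84.93465423583984)
wr yellow [0.522  0.2901] ((522.6632690429688, 290.2151184082031), (201.0974884033203, 85.2278823852539), 3.4698920249938965)
wr board [ 0.4909 -0.0166] ((489.9469909667969, -14.404052734375), (187.26669311523438, 338.332763671875), 4.984806060791016)
```

```bash
sed -i 's/^TR=.*/TR={"red":(0.513,-0.312,-5.1),"yellow":(0.522,0.290,3.6)}/' h.py
python3 - <<'E'
from h import *
if pick("red",np.array([0.533,-0.098])): place("red",0.06)
snap("side","s2")
im,K,T=snap("wrist","w2")
s=cv2.imread("pics/s2.png");w=cv2.imread("pics/w2.png")
cv2.imwrite("pics/c2.png",np.hstack([s[:,120:412],w])[:, :800])
E
```

```text
red tin at [ 0.5348 -0.0973] 0.1 [39.7 39.5]
gap 0.03917583130764147 59.9715256690979
placed [ 0.5728 -0.3173] True 0.017156183332461505
t 13.4333
```

View pics/c2.png

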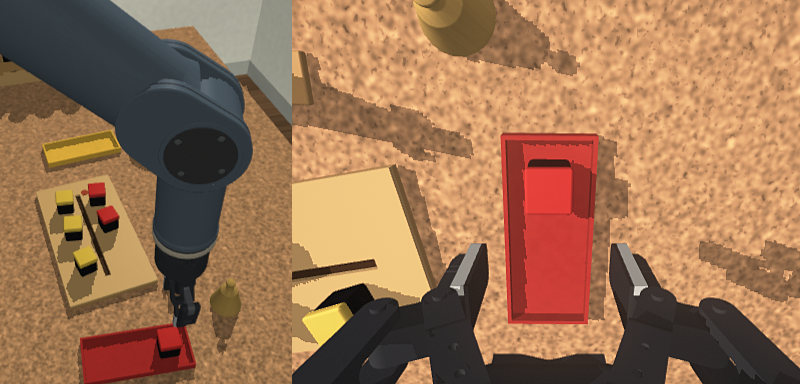

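The first tin stands upright in the far end of the red tray, at about (550,187) in the right half of the picture, and nothing else has moved. Next are the other five tins.

Run:
```python
from h import *
for col,xy,s in [("red",(0.5305,-0.008),0),("red",(0.523,0.077),-0.06),("yellow",(0.446,0.070),0.06),("yellow",(0.4515,-0.0135),0),("yellow",(0.460,-0.107),-0.06)]:
    if pick(col,np.array(xy)): place(col,s)
    else: break
snap("side","s3");snap("wrist","w3");print(robot.get_obs()["clock"])
s=cv2.imread("pics/s3.png");w=cv2.imread("pics/w3.png")
cv2.imwrite("pics/c3.png",np.hstack([s[:,120:412],w])[:, :800])
```

```text
red tin at [ 0.5313 -0.0063] 12.3 [40.6 39.3]
gap 0.03919012877332613 60.42362093925476
placed [ 0.513 -0.312] True 0.017090204573853355
t 21.6417
red tin at [0.5236 0.0773] -8.0 [39.1 40.8]
gap 0.03953741679858202 60.40311098098755
placed [ 0.4532 -0.3067] True 0.016932864784279522
t 30.2917
yellow tin at [0.4462 0.0717] -6.8 [39.4 40.2]
gap 0.038801104508417394 59.550429582595825
placed [0.5819 0.2938] True 0.017078671237202313
t 38.45
not found yellow [ 0.4515 -0.0135]
40.025
```

View pics/c3.png

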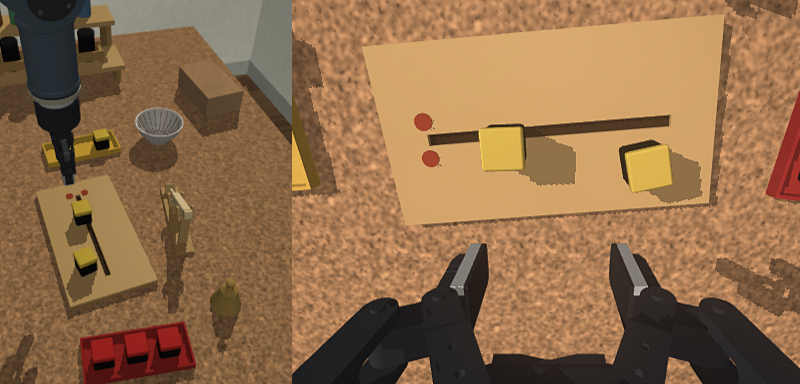

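The middle yellow tin was knocked towards the studs. It is still upright and now partly over the seam, at about (503,148) in the right half of the picture. I'll find it again and carry on.

Run:
```python
from h import *
im,K,T=snap("wrist")
L=[l for l in lids(K,T,im,"yellow")]; print(L)
l=min(L,key=lambda l:np.linalg.norm(l[0]-[0.48,0.03]))
ok=True
for xy,s in [(l[0],0),(np.array([0.460,-0.107]),-0.06)]:
    ok=ok and pick("yellow",xy)
    if not ok: break
    place("yellow",s)
if ok:
    robot.movep([0.62,-0.02,0.36],[180,0,0]);robot.pause(.2)
    w,_,_=snap("wrist","w4")
    cv2.imwrite("pics/w4b.png",cv2.resize(w,(800,600),interpolation=cv2.INTER_CUBIC))
```

```text
[(array([ 0.4602, -0.1057]), 13.086984634399414, (40.69959259033203, 40.15237045288086), array([356.4346, 168.3432])), (array([0.478 , 0.0287]), 1.5863492488861084, (39.95838928222656, 39.42683029174805), array([209.4994, 148.8295]))]
yellow tin at [0.4787 0.0293] 1.1 [40.3 39. ]
gap 0.03864819881757853 59.66662645339966
placed [0.522 0.29 ] True 0.0169979089082273
t 47.1583
yellow tin at [ 0.4602 -0.1073] 12.8 [40.4 39.4]
gap 0.0389470204579359 59.61882770061493
placed [0.4621 0.2862] True 0.016945669022221662
t 55.85
```

View pics/w4b.png

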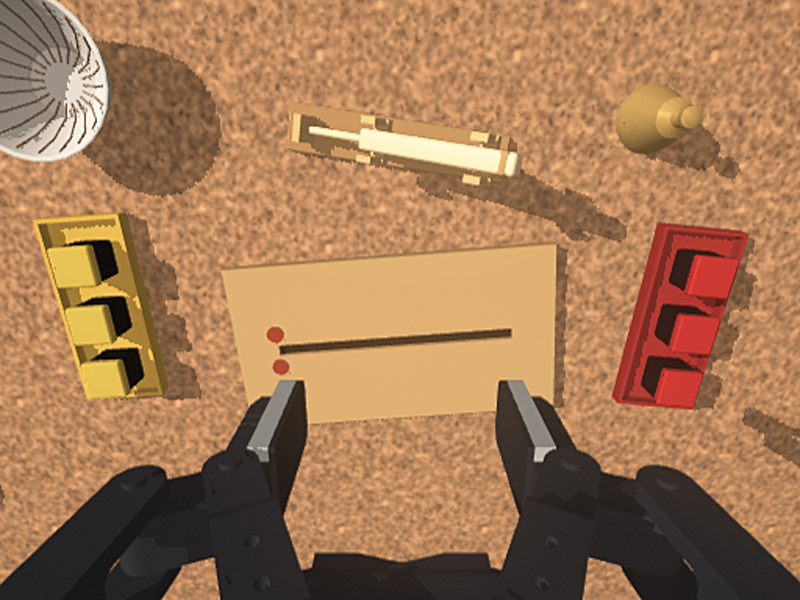

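All six tins are in their matching trays and the board is clear. In the 800x600 view the seam runs from about (281,350) to (511,333), with the studs at the left, and the stick's tip is at (310,131) and its tail at (517,163). Next I'll take close wrist views of the stick and the seam at the working yaw.

Run:
```python
from h import *
cal=robot.get_calibration("wrist");K=cal["camera_matrix"];T=tcp(robot.get_obs())@cal["hand_eye"]
sc=lambda p:(np.array(p)+.5)*.64-.5
tip=on_plane(sc((309,130)),K,T,0.022)[0];tail=on_plane(sc((517,163)),K,T,0.116)[0]
se=on_plane(sc([(281,350),(511,333)]),K,T,0.014)
print(tip,tail,se,np.linalg.norm(tip-tail))
mid=(tip+tail)/2; yaw=np.degrees(np.arctan2(*(tip-tail)[[1,0]]));print(mid,yaw)
for p in([*mid[:2],.1],[*se.mean(0)[:2],.1]):
    for y in(yaw,yaw-180): print(y,robot.solve_ik(p,[180,0,y]))
robot.move_gripper(0.085)
ims=[]
for i,p in enumerate([mid[:2]+[0,-0.03],mid[:2]+[0,0.03]]):
    robot.movep([*p,0.22],[180,0,yaw]);robot.pause(.3);im,K,T=snap("wrist",f"st{i}");np.save(f"st{i}.npy",T);ims.append(im)
    print([(b["box"],round(b["score"],2)) for b in robot.boxes_of("stick","wrist")][:2])
cv2.imwrite("pics/st.png",np.hstack([i[:,56:456] for i in ims]))
```

```text
[0.703  0.0646 0.022 ] [ 0.6796 -0.1068  0.116 ] [[ 0.4792  0.1087  0.014 ]
 [ 0.4995 -0.1369  0.014 ]] 0.19689654952437358
[ 0.6913 -0.0211  0.069 ] 82.21235682739736
82.21235682739736 [ 18.4035  45.1903 -37.5956  87.1171  30.5908  58.2666 -35.1432]
-97.78764317260264 [ -22.8502   47.4434   39.4135   88.8814  -34.2338   56.2355 -160.8564]
82.21235682739736 [ 21.7658  30.9468 -37.1882 118.0945  28.874   40.0671 -41.9545]
-97.78764317260264 [ -29.7304   33.3912   39.4147  119.8505  -34.2856   38.3391 -154.9248]
[([241.4, 46.9, 21.9, 204.9], 0.64)]
[([251.1, 105.4, 20.6, 203.4], 0.58)]
```

View pics/st.png

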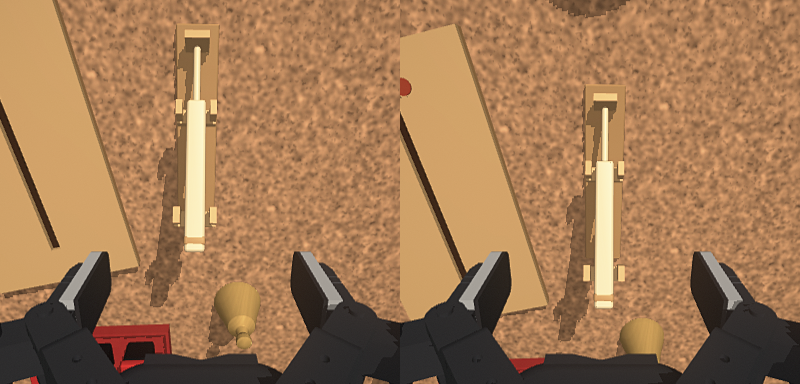

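The stick sits in both forks. Its tip is at about (253,46) in the first view and (261,107) in the second (full-picture pixels), and the tail edge is at about (250,250) and (260,307). I'll take its edges from a mask and fit the pose across both views.

Run:
```python
from h import *
from scipy.optimize import least_squares
K=robot.get_calibration("wrist")["camera_matrix"]
obs=[]
for i,(x0,y0,y1) in enumerate([(235,38,256),(245,98,314)]):
    im=cv2.imread(f"pics/st{i}.png");h=cv2.cvtColor(im,cv2.COLOR_BGR2HSV)
    m=cv2.inRange(h,(15,20,215),(32,95,255));T=np.load(f"st{i}.npy")
    rows=[]
    for v in range(y0,y1):
        u=np.nonzero(m[v,x0:x0+38])[0]
        if len(u): rows.append((v,u.min()+x0,u.max()+x0,len(u)))
    rows=np.array(rows); w=rows[:,2]-rows[:,1]+1
    print(i,rows[:6].tolist(),rows[-14:].tolist()); print(np.c_[rows[:,0],w][::6].tolist())
    obs.append((rows,w,T))
np.save("rows.npy",np.array([0]))
```

```text
0 [[47, 251, 255, 5], [48, 251, 255, 5], [49, 251, 256, 6], [50, 251, 255, 5], [51, 251, 255, 5], [52, 251, 255, 5]] [[231, 241, 259, 19], [232, 241, 259, 19], [233, 241, 259, 19], [234, 241, 259, 19], [235, 241, 259, 19], [236, 243, 258, 16], [243, 244, 247, 3], [244, 243, 257, 15], [245, 241, 259, 19], [246, 241, 259, 19], [247, 241, 259, 19], [248, 241, 259, 19], [249, 241, 259, 19], [250, 242, 259, 18]]
[[47, 5], [53, 5], [59, 5], [65, 6], [71, 6], [77, 6], [83, 6], [89, 6], [95, 6], [101, 17], [107, 18], [113, 18], [119, 18], [125, 18], [131, 18], [137, 18], [143, 18], [149, 18], [155, 18], [161, 18], [167, 19], [173, 19], [179, 19], [185, 19], [191, 19], [197, 19], [203, 19], [209, 19], [215, 20], [221, 19], [227, 20], [233, 19], [245, 19]]
1 [[108, 259, 263, 5], [109, 259, 263, 5], [110, 259, 263, 5], [111, 259, 263, 5], [112, 259, 263, 5], [113, 259, 263, 5]] [[288, 251, 268, 18], [289, 251, 268, 18], [290, 251, 268, 18], [291, 251, 268, 18], [292, 251, 268, 18], [293, 252, 268, 17], [294, 253, 266, 14], [301, 253, 266, 14], [302, 251, 268, 18], [303, 251, 268, 18], [304, 251, 268, 18], [305, 251, 268, 18], [306, 251, 268, 17], [307, 253, 267, 15]]
[[108, 5], [114, 5], [120, 5], [126, 5], [132, 5], [138, 5], [144, 6], [150, 6], [156, 6], [162, 16], [168, 16], [174, 17], [180, 17], [186, 17], [192, 17], [198, 17], [204, 17], [210, 17], [216, 17], [222, 17], [228, 17], [234, 17], [240, 17], [246, 17], [252, 18], [258, 17], [264, 18], [270, 18], [276, 18], [282, 18], [288, 18], [294, 14], [306, 18]]
```

```bash
cat > fit.py <<'E'
from h import *
from scipy.optimize import least_squares
K=robot.get_calibration("wrist")["camera_matrix"]
def stickR(yaw,pitch=0.5): return Ro.from_euler("ZY",[yaw,pitch]).as_matrix()  # x axis slopes down by pitch
def rows_of(im,x0,x1,y0,y1):
    h=cv2.cvtColor(im,cv2.COLOR_BGR2HSV);m=cv2.inRange(h,(15,20,215),(32,95,255));r=[]
    for v in range(y0,y1):
        u=np.nonzero(m[v,x0:x1])[0]
        if len(u)>2: r.append((v,u.min()+x0,u.max()+x0))
    return np.array(r,float)
def feats(r):
    w=r[:,2]-r[:,1]; c=(r[:,1]+r[:,2])/2; k=np.argmax(w>11); e=len(r)
    f=lambda s:np.polyfit(r[s,0],c[s],1)
    tp,hp=f(slice(1,k-2)),f(slice(k+2,e-16))
    g=lambda p,v:(np.polyval(p,v),v)
    return np.array([g(tp,r[0,0]-.5),g(hp,r[k,0]-.5),g(hp,r[-1,0]+.5),g(hp,(r[k,0]+r[-1,0])/2)])
E
python3 - <<'E'
from fit import *
M=np.array([[.0995,0,.0008],[.04,0,.009],[-.1,0,.009]])
F=[];Ts=[]
for i,(x0,y0,y1) in enumerate([(235,38,256),(245,98,314)]):
    f=feats(rows_of(cv2.imread(f"pics/st{i}.png"),x0,x0+38,y0,y1));print(f);F.append(f[:3]);Ts.append(np.load(f"st{i}.npy"))
def res(p,free=True):
    P=M@stickR(p[3],p[4] if free else .5).T+[p[0],p[1],p[2] if free else .068]
    return np.concatenate([(proj(P,K,T)-f).ravel() for T,f in zip(Ts,F)])
for fr in(True,False):
    s=least_squares(lambda p:res(p,fr),[.69,-.02,.068,1.45,.5]);print(fr,s.x,np.degrees(s.x[3]),s.fun)
    print("tip",s.x[:3]+stickR(s.x[3],s.x[4] if fr else .5)@[.1,0,0])
E
```

```text
[[252.9584  46.5   ]
 [252.0004  99.5   ]
 [250.266  250.5   ]
 [251.1332 175.    ]]
[[261.1584 107.5   ]
 [260.3418 160.5   ]
 [259.3341 307.5   ]
 [259.838  234.    ]]
True [ 0.6908 -0.0226  0.0631  1.4236  0.4844] 81.5636760181409 [ 0.0926  0.3973  0.2283 -0.0378 -0.0945  0.6349 -0.3829 -0.4048  0.1379
 -0.4139 -0.0025 -0.2672]
tip [0.7038 0.0649 0.0166]
False [ 0.691  -0.0212  0.068   1.4236  0.5   ] 81.56412621760109 [ 0.063  -0.8099  0.182  -1.267  -0.2127  1.8481 -0.3311 -0.8972  0.2069
 -0.7059  0.0884  2.1631]
tip [0.7039 0.0656 0.0201]
```

Run:
```python
from fit import *
c=np.array([0.4894,-0.0141]);yaw=94.7
u=np.array([np.cos(np.radians(yaw)),np.sin(np.radians(yaw))]); n=np.array([-u[1],u[0]])
for i,s in enumerate((-0.01,-0.06)):
    robot.movep([*(c+s*u),0.22],[180,0,yaw]);robot.pause(.3);im,K,T=snap("wrist",f"se{i}")
    g=im.max(axis=2)  # V
    # metric rectified patch on board top, 0.5 mm/px, along u (cols) and n (rows)
    a=np.arange(-.15,.15,.0005);b=np.arange(-.02,.02,.0005)
    A,B=np.meshgrid(a,b);P=np.c_[(c[0]+A*u[0]+B*n[0]).ravel(),(c[1]+A*u[1]+B*n[1]).ravel(),np.full(A.size,.014)]
    q=proj(P,K,T).astype(np.float32).reshape(*A.shape,2)
    r=cv2.remap(g,q[...,0],q[...,1],cv2.INTER_LINEAR)
    cv2.imwrite(f"pics/rect{i}.png",r)
    for lo in np.arange(-.12,.12,.03):
        k=(a>=lo)&(a<lo+.03);p=r[:,k].mean(1);d=np.nonzero(p<110)[0]
        print(round(lo+.015,3),(b[d.min()],b[d.max()]) if len(d) else None,end=" ")
    col=r[36:44].mean(0);d=np.nonzero(col<110)[0];print("\nends",a[d.min()],a[d.max()],np.median(col[d]))
x=np.vstack([cv2.imread("pics/rect0.png"),cv2.imread("pics/rect1.png")]);cv2.imwrite("pics/rect.png",x)
```

```text
-0.105 (np.float64(-0.004999999999999987), np.float64(0.006000000000000023)) -0.075 (np.float64(-0.004999999999999987), np.float64(0.006000000000000023)) -0.045 (np.float64(-0.004999999999999987), np.float64(0.006000000000000023)) -0.015 (np.float64(-0.004999999999999987), np.float64(0.006000000000000023)) 0.015 (np.float64(-0.004999999999999987), np.float64(0.005500000000000022)) 0.045 (np.float64(-0.004999999999999987), np.float64(0.005500000000000022)) 0.075 (np.float64(-0.004999999999999987), np.float64(0.006000000000000023)) 0.105 (np.float64(-0.004999999999999987), np.float64(0.006000000000000023)) 
ends -0.11949999999999997 0.14950000000000027 79.875
-0.105 (np.float64(-0.004999999999999987), np.float64(0.005500000000000022)) -0.075 (np.float64(-0.004999999999999987), np.float64(0.006000000000000023)) -0.045 (np.float64(-0.004999999999999987), np.float64(0.006000000000000023)) -0.015 (np.float64(-0.004499999999999987), np.float64(0.006000000000000023)) 0.015 (np.float64(-0.004499999999999987), np.float64(0.006000000000000023)) 0.045 (np.float64(-0.004499999999999987), np.float64(0.006000000000000023)) 0.075 (np.float64(-0.004999999999999987), np.float64(0.006000000000000023)) 0.105 (np.float64(-0.02), np.float64(0.019500000000000035)) 
ends -0.11999999999999997 0.14950000000000027 82.5625
```

View pics/rect.png

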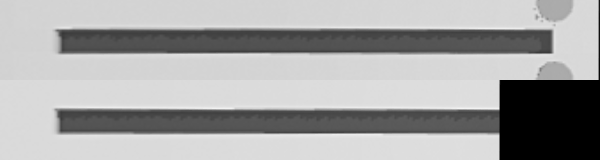

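The flattened views show the seam straight at a yaw of 94.7 degrees. It runs from about −121 mm to +126 mm, so its middle is near +2.5 mm, and its centre line is 0.5 mm off my guess; the studs are at the right. Next I'll grasp the stick.

Run:
```python
from fit import *
import json
yaw=1.4236; mid=np.array([.6909,-.0219,.0665]); g=mid+stickR(yaw)@[-.02,0,0]
G=[g[0],g[1],g[2]-.018]; O=[180,0,np.degrees(yaw)]; print(G)
json.dump([G,O],open("grasp.json","w"))
robot.movep([g[0],g[1],.2],O)
robot.move_gripper(.06)
print(robot.line_to(G,stop_force=6)); 
robot.move_gripper(0.0); o=robot.get_obs();print(o["finger_gap"],o["gripper_force"],o["eef_pos"],o["ft_force"])
robot.line_to([g[0],g[1],.075],speed=.03); o=robot.get_obs();print(o["finger_gap"],o["ft_force"])
robot.line_to([g[0],g[1],.22]); robot.pause(.3)
im,K,T=snap("wrist","held");np.save("held.npy",T); s,_,_=snap("side","held_s"); print(robot.get_obs()["clock"],robot.get_obs()["ft_force"])
cv2.imwrite("pics/heldc.png",np.hstack([s[:,200:488],im]))
```

```text
[np.float64(0.6883257807913459), np.float64(-0.0392618506110214), np.float64(0.05808851077208406)]
False
0.016767241789122554 59.03525948524475 [ 0.6887 -0.0392  0.0588] [ 0.0798 -0.3828  4.6791]
0.016886029944685608 [ 0.2862  0.279  -0.8482]
67.1083 [-0.1501  0.3121 -1.046 ]
```

View pics/heldc.png

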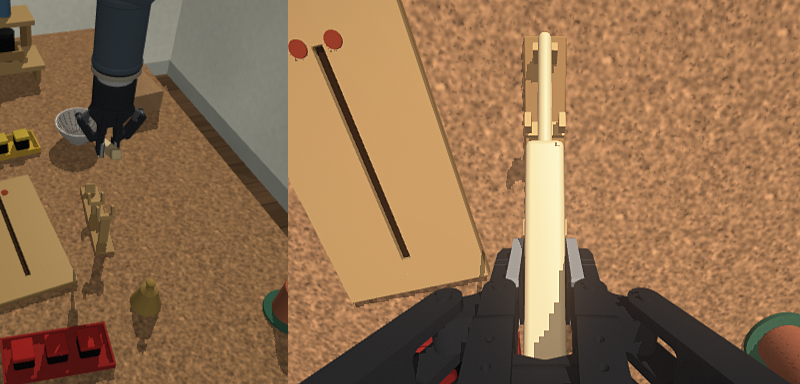

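The stick is held level between the pads with its slope kept. In the full wrist picture its tip is at about (257,32) and the shoulder at about (257,141). I'll compare this with the predicted tip position and work out the lateral offset.

Run:
```python
from fit import *
import json
im=cv2.imread("pics/held.png");T=np.load("held.npy")
h=cv2.cvtColor(im,cv2.COLOR_BGR2HSV)
for v in (31,33,35,40,50,70,90,110,130,138,140,142,144,150,180,200,230):
    m=(h[v,225:290,2]>190)&(h[v,225:290,1]<115)&(h[v,225:290,0]>14);u=np.nonzero(m)[0]+225
    print(v,(u.min(),u.max()) if len(u) else None,end="; ")
he=robot.get_calibration("wrist")["hand_eye"]; Tt=T@np.linalg.inv(he)
# predicted in tool frame: grasp point s=-.02 at tool z=-.018, pitch .5, tool x = along tip; down=+z tool
tip=np.array([.12*np.cos(.5),0,-.018+.12*np.sin(.5)]);sh=np.array([.06*np.cos(.5)+.009*np.sin(.5),0,-.018+.06*np.sin(.5)-.009*np.cos(.5)])
W=lambda p:(Tt@np.r_[p,1])[:3]
print("\npred tip,shoulder px",proj([W(tip),W(sh)],K,T),"tip tool",tip)
for dp in (-.03,.03):
  t=np.array([.12*np.cos(.5+dp),0,-.018+.12*np.sin(.5+dp)]);print(dp,proj([W(t)],K,T))
```

```text
31 None; 33 (np.int64(253), np.int64(260)); 35 (np.int64(252), np.int64(261)); 40 (np.int64(252), np.int64(262)); 50 (np.int64(251), np.int64(262)); 70 (np.int64(251), np.int64(262)); 90 (np.int64(251), np.int64(263)); 110 (np.int64(251), np.int64(263)); 130 (np.int64(244), np.int64(264)); 138 (np.int64(251), np.int64(263)); 140 (np.int64(244), np.int64(269)); 142 (np.int64(240), np.int64(273)); 144 (np.int64(239), np.int64(274)); 150 (np.int64(239), np.int64(275)); 180 (np.int64(238), np.int64(275)); 200 (np.int64(238), np.int64(275)); 230 (np.int64(238), np.int64(277)); 
pred tip,shoulder px [[256.6411  34.6452]
 [256.53   139.5947]] tip tool [0.1053 0.     0.0395]
-0.03 [[256.6465  30.041 ]]
0.03 [[256.6358  39.2383]]
```

```bash
cat > seam.py <<'E'
from fit import *
yaw=94.7;u=np.array([np.cos(np.radians(yaw)),np.sin(np.radians(yaw))]); n=np.array([-u[1],u[0]])
m=np.array([0.4894,-0.0141])+.0025*u+.0005*n
at=lambda s,z:[*(m+(s-.106)*u),z]
E
python3 - <<'E'
from seam import *
robot.movep(at(.106,.15),[180,0,yaw]); robot.line_to(at(.106,.062),speed=.08); robot.pause(.4)
im,K,T=snap("wrist","ab")
cv2.imwrite("pics/abc.png",cv2.resize(im[0:200,156:356],(600,600),interpolation=cv2.INTER_CUBIC))
print(robot.get_obs()["eef_pos"],at(.106,.062),proj([[*(m+s*u),.014] for s in(.1,.125)],K,T),robot.get_obs()["ft_force"])
E
```

```text
[ 0.4887 -0.0117  0.0621] [np.float64(0.48869683503501593), np.float64(-0.011649375787269928), 0.062] [[256.7584  47.6885]
 [256.8182  -4.4175]] [ 0.532   0.1    -0.7951]
```

View pics/abc.png

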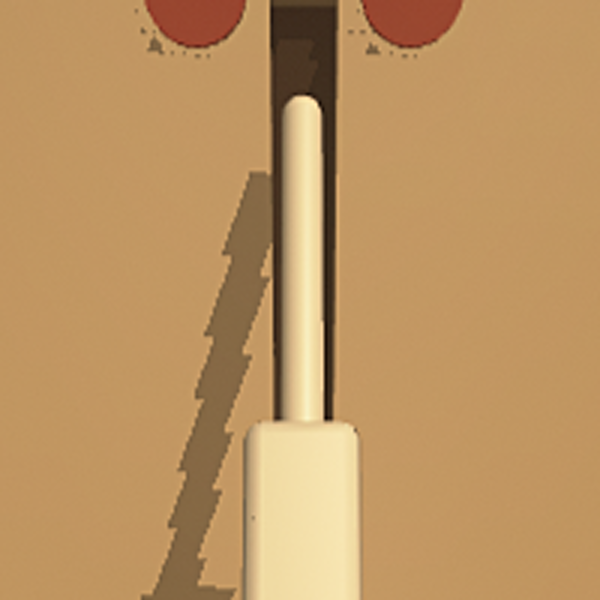

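The tip is centred over the seam: it is at column 302 of the enlarged crop, and the seam spans columns 272–335. The studs are just ahead of it. I'll lower it until it touches the floor.

Run:
```python
from seam import *
hit=robot.line_to(at(.106,.044),speed=.012,stop_force=2.0); robot.pause(.2)
o=robot.get_obs();print(hit,o["eef_pos"],o["ft_force"],o["clock"],o["finger_gap"])
im,K,T=snap("wrist","dn")
cv2.imwrite("pics/dnc.png",cv2.resize(im[0:200,156:356],(600,600),interpolation=cv2.INTER_CUBIC))
```

```text
True [ 0.4885 -0.0118  0.0475] [ 1.1908 -0.3052  4.0052] 70.9583 0.017040565410428858
```

Run:
```python
from seam import *
robot.line_to(at(.106,.0482),speed=.01);robot.pause(.2)
o=robot.get_obs();print(o["eef_pos"],o["ft_force"]);t=o["clock"]
robot.line_to(at(-.105,.0482),speed=.021);robot.pause(.2)
o=robot.get_obs();print(o["eef_pos"],at(-.105,.0482),o["ft_force"],o["clock"]-t,o["finger_gap"])
im,K,T=snap("wrist","en"); s,_,_=snap("side","en_s")
a=cv2.resize(im[0:220,146:366],(400,400),interpolation=cv2.INTER_CUBIC);b=cv2.resize(s[160:360,110:310],(400,400),interpolation=cv2.INTER_CUBIC)
cv2.imwrite("pics/enc.png",np.hstack([a,b]))
```

```text
[ 0.4886 -0.0116  0.0481] [0.8955 0.0619 0.091 ]
[ 0.506  -0.222   0.0482] [np.float64(0.5059858603559546), np.float64(-0.22193986440587565), 0.0482] [ 0.7065  1.3085 -0.0213] 10.400000000000006 0.01705067618413534
```

View pics/enc.png

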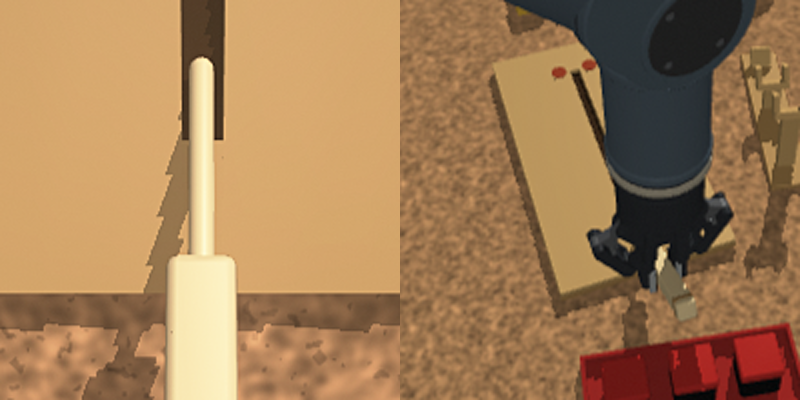

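The tip is still down in the seam about 2 cm short of the far end wall, after a smooth 10 s stroke. Now I'll lift it and carry the stick back to the recorded grasp pose.

Run:
```python
from seam import *
import json
G,O=json.load(open("grasp.json"))
robot.line_to(at(-.105,.2)); robot.movep([G[0],G[1],.2],O); robot.pause(.2)
robot.line_to([G[0],G[1],.085]); robot.pause(.3)
hit=robot.line_to(G,speed=.015,stop_force=3); robot.pause(.2); o=robot.get_obs();print(hit,o["eef_pos"],o["ft_force"],o["clock"])
im,K,T=snap("wrist","rs"); s,_,_=snap("side","rs_s")
cv2.imwrite("pics/rsc.png",np.hstack([cv2.resize(im[20:320,106:406],(400,400)),cv2.resize(s[160:280,240:360],(400,400),interpolation=cv2.INTER_CUBIC)]))
```

```text
True [ 0.6883 -0.0392  0.0588] [0.2756 0.062  6.0626] 87.35
```

View pics/rsc.png

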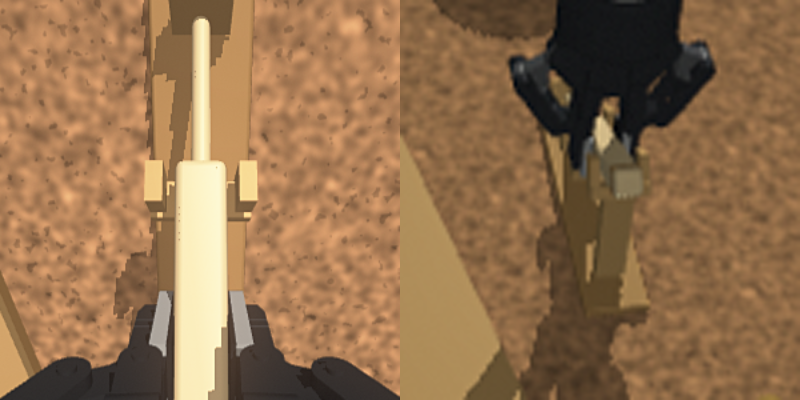

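The stick is back between the cheeks, with contact at the same height as when I grasped it (TCP z 0.0588 m) and the tip at the stop. I'll release it, back off and repeat the two earlier views.

Run:
```python
from fit import *
from scipy.optimize import least_squares
import json
G,O=json.load(open("grasp.json"))
robot.move_gripper(.03);robot.move_gripper(.06); robot.pause(.2)
robot.line_to([G[0],G[1],.2],speed=.1)
robot.move_gripper(.085)
M=np.array([[.0995,0,.0008],[.04,0,.009],[-.1,0,.009]]);F=[];Ts=[]
mid=np.array([0.6913,-0.0211])
for i,(p,x0,y0,y1) in enumerate([(mid+[0,-.03],235,38,256),(mid+[0,.03],245,98,314)]):
    robot.movep([*p,.22],[180,0,82.2124]);robot.pause(.3);im,K,T=snap("wrist",f"fin{i}")
    try: f=feats(rows_of(im,x0,x0+38,y0,y1));print(f[:3].tolist());F.append(f[:3]);Ts.append(T)
    except Exception as e: print(e)
def res(p): 
    P=M@stickR(p[3],p[4]).T+p[:3]
    return np.concatenate([(proj(P,K,T)-f).ravel() for T,f in zip(Ts,F)])
s=least_squares(res,[.69,-.02,.068,1.45,.5]);print(s.x,s.fun)
robot.movep([0.6,-0.02,0.36],[180,0,0]);robot.pause(.3)
w,K,T=snap("wrist","last")
L=lids(K,T,w,"red",.049)+lids(K,T,w,"yellow",.049)
for l in L: print(l[0],round(l[1],1),np.round(l[2],1))
a=cv2.imread("pics/fin0.png")[20:270,150:350]
cv2.imwrite("pics/lastc.png",np.hstack([cv2.resize(w,(480,360)),cv2.resize(a,(288,360))]));print(robot.get_obs()["clock"])
```

```text
[[253.54058823529414, 46.5], [252.8255127266068, 99.5], [250.85236220472441, 251.5]]
[[261.147106842737, 107.5], [260.4097543778188, 160.5], [259.3859058527127, 307.5]]
[ 0.6908 -0.0225  0.0633  1.4241  0.4841] [ 0.2226  0.3288  0.0951  0.1003 -0.063   0.42   -0.3752 -0.423   0.0854
 -0.3833  0.015  -0.1257]
[0.4616 0.2841] 2.0 [43.  43.1]
93.025
```

View pics/lastc.png

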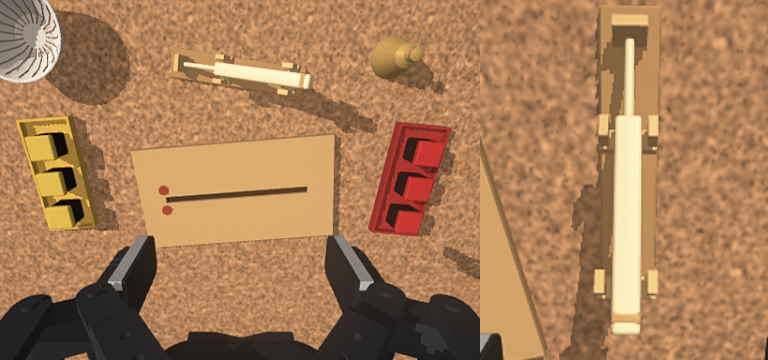

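The stick fits within 0.5 mm of where it started, lying in both forks with its tip at the stop. All six tins are still upright in their trays, and the bowl and grinder haven't moved. I'll hand the job in.

```bash
python3 -c "
from station import robot
print(robot.finish_job())"
```

```text
the job is handed in; nothing more can be done
None
```

I handed the job in at about 93 s with all six tins in their matching trays, the seam scraped from 106 mm on the stud side of its middle to 105 mm on the far side, the stick back in both forks, and the bowl and grinder left alone; no verdict came back.

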